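# Draw the kiln tray out to its stop with the pull hook

### The job

Pick up the pull hook, drop its tip into the red loop on the front of the kiln tray and draw the tray straight out until it bears firmly on its spring stop - feel for it with about 10 N on the stop and keep the pull there for a second, without forcing it. The cup must ride along upright, and you must not touch the tray or its cup with the robot itself. Then unhook, leave the tray drawn out, lay the hook back in its rest the way it lay, and leave everything else alone.

Things in the scene. Friction and masses are not known exactly. Their poses are not given: they have to be found in the camera images.
- hook: Pull hook lying level in its rest, 0.15 kg. Origin: centre of its light wooden handle (110 long in x, 22 wide in y, 24 high; grip across y). x points to the hook end, z up. An 8 mm dark steel bar leaves the handle's +x end on its axis, rises at x = 78..90 to 36 mm above the axis, runs level to x = 120 and turns straight down to its tip.
- hook_tip (a point): Lowest point of the hook's down-turned end: 120 mm ahead (+x) of the handle's centre and 20 mm below it.
- rest: Wooden hook rest fixed to the table, left or right in front of the robot: base 140 x 80 x 8 mm, two saddles at x = -43 and 43, 16 thick, tops 40 mm above the table, cheeks 10 higher and 44 apart in y. 70 mm free between the saddles for fingers. Origin: centre of the underside; the hook lies along its x, handle centre over the origin, 52 mm above the table.
- kiln: Grey test kiln fixed to the table, 300 deep, 280 wide, 190 high, its open front roughly towards the robot. Origin on the table under the middle of its ledge's front edge; x points into the kiln, z up. Floor top 57 mm above the table; the chamber starts at x = 65. Side curbs guide the tray (3 mm play each side), lips inside keep it from tipping. The tray slides out along -x.
- tray: Loose steel tray on the kiln floor, 250 x 150, front wall 30 high; 0.4 to 0.8 kg, friction when pulled some 2 to 7 N. Origin: middle of its front edge, underside; x into the kiln. It meets the spring stop after being drawn out 40 to 115 mm: this differs every time and cannot be seen, only felt.
- loop (a point): Centre of the opening of the red pull loop: a level U of 8 mm round bar on the tray's front, 77 mm above the table, entered from above. Opening 27 mm in the tray's x (front wall to outer bar) by 26 mm in y. The outer bar's centreline lies 17.5 mm from this point towards the robot (-x). Nothing lies below the loop down to the table.
- stop_unit: Red box 120 x 60 x 22 on the kiln roof, fixed to it; origin at its underside, 10 mm behind its front end. From it a spring stop hangs into the chamber, its setting hidden (not told by this origin). It yields 3 N per mm and bottoms hard at 9 mm; firm means 5 N or more on it, over 20 N is forcing it. The hook feels the tray's friction plus this. Released, it pushes the tray back in by a few mm.
- tray_cup: White cup riding on the tray, 66 mm across, 75 high, 0.2 kg; origin at the centre of its underside.
- ware_board: White board 150 x 200 x 16 mm fixed to the table on the other side from the rest, carrying two clay cups.
- clay_cup1: Grey-brown clay cup on the board, 72 mm across, 100 high; origin at the centre of its underside. Leave alone.
- clay_cup2: Grey-brown clay cup on the board, 68 mm across, 90 high; origin at the centre of its underside. Leave alone.
- flower_pot: Terracotta pot, 90 mm across, 80 high, beside the kiln; origin at the centre of its underside. Leave alone.
- glaze_jar: Green glaze jar, 64 mm across, 90 high, beside the kiln; origin at the centre of its underside. Leave alone.
- slip_bottle: Yellow bottle, 56 mm across, 150 high; origin at the centre of its underside. Leave alone.
- clay_knife: Spatula-like clay knife lying on the table at the left; origin at its underside. Leave alone.
Mind the look-alikes: they are no part of the job. Of the things that look like the rest, take the one that is farthest from the robot's base at the start. What is shaped like the hook but orange is not meant.

How it is judged:
By the outcome, as a careful person would: the job done as asked, in the order asked, and still so for the second after the job is handed in, with the robot touching nothing.
It also fails if it takes over 72 s, if anything falls off the work surface, if the arm or the gripper's body presses on something with over 40 N, if the wrist force passes 120 N, or if a joint passes its speed limit or range.

### The arm

A 6-joint arm with a two-finger parallel gripper is mounted at the origin on the work surface. World frame = base frame: x ahead of the robot, y to its left, z up, the work surface at z = 0. Lengths are in m, angles in rad, forces in N, time in s.
With the tool pointing down it reaches from about 0.25 to 0.85 m from the base axis. Payload 12.5 kg.
Tool frame: the origin (TCP) lies midway between the tips of the shut fingers; the grasp point (between the pads) lies 19 mm behind it; z points along the fingers, y is the line along which they close (so a half turn about z gives the same grasp; the last joint's range is limited). The gripper opens to 93 mm and grips with 3 to 60 N. Pads are 15 mm wide; open, the fingers measure 128 mm over their backs; the gripper's body (75 mm by 188 mm) begins 65 mm behind the grasp point.
Start: joints at [-1.331, 0.351, 1.652, -0, 1.139, -0.085], TCP at [0.176, -0.521, 0.219] pointing down, gripper open.
Joint ranges: [-2.75, 2.75], [-0.79, 2.1], [0.01, 2.65], [-1.57, 4.71], [0.07, 3.14], [-2.87, 2.87]. Speed limits (rad/s): [2.22, 2.22, 2.79, 3.14, 3.14, 3.14].

### API

Orientations are given as a rotation vector (axis times angle).
In Python, from workcell import bot gives the robot as it stands.
- The arm moves only by the tool carry_out, never from a script. Its argument "deltas" is one flat list of numbers, 6 for each row, row after row: the shift along the tool's x, y, z in parts of the range, where 1.0 means 1000 mm, then the turn, a rotation vector about the tool's x, y, z in normalised numbers (1 is pi rad). A call has 1 to 20 rows; each row is the pose to reach, as a shift and turn from the pose commanded when the call began, along the tool's axes at that moment; what a row does not reach only later rows make up. A row lasts 1/8 s, in which the tool goes at most 62.5 mm and 10.7 degrees, less where a joint would pass 70% of its speed; a pose out of reach is approached as far as the arm can. A call with a gripper value outside its range is refused whole. "gripper" is the opening, from -1 (shut) to 1 (fully open), set as the call begins (left out, the last holds). The fingers move at their own pace and stop on an object; "squeeze" is the grip in N (left out, the last holds). Time passes only in rows, so rows that repeat a pose let the fingers close. It gives the time, the measured TCP pose, the force, the opening and the grip force at its end, in the units of the state.
- bot.sense(): the state, without advancing time (a new reading comes with each control period).
- bot.read_camera(name): name is "scene" or "top" or "wrist"; returns (picture, depth): 384x512x3 uint8, blue, green, red; 384x512 float32, m along the optical axis (not along the pixel's ray), 0 where there is no reading.
- bot.calibration(name): a dict with "intrinsics" (3x3 intrinsics, pixels), "R" (3x3) and "t" (3): a world point X has camera coordinates R X + t. Camera axes: x right, y down, z forward; pixel columns grow to the right and rows downward; lengths in m; the calibration is good to about 2 mm. A picture is of the moment at which its call begins: read the wrist's pose just before it. calibration takes no time and is no camera call; for the wrist camera it gives the pose at the moment of the call.
- bot.finish_job(): hands the job in; it is judged then, once.
The state is a dict: "t": time; "joint_pos": joint angles; "joint_vel": joint speeds; "joint_torque": joint torques, N m; "position": TCP position; "eef_rot": TCP orientation; "ft_force": force on the tool from outside, world axes, zero at the start; "ft_torque": the same for the moment, N m; "finger_gap": finger opening in m; "grip_force": force on a finger pad.
Only numpy, scipy, OpenCV 4.12 (cv2) and the standard library are available. Lean on these libraries where they do the work, as an engineer would, in place of code of your own. Each camera call takes 0.05 s, during which the arm holds its last target. There are 200 camera calls.

## Working session

There is one attempt and no reset: what is moved stays moved. The work goes in short steps, Python scripts to look and compute and a tool call to move; the robot and the scene stay as the last step left them, time stands still between calls to the robot, and variables do not carry over. Pictures are saved under pics/ and viewed, at most 10 in all, crops included, and the job is handed in when it is done.

Besides the shell and the picture viewer there is one more tool, called after ">>>" by a JSON object that holds its "name" and its "arguments". carry_out: Moves the arm, as the interface text tells. Its arguments: {"type":"object","properties":{"deltas":{"type":"array"},"gripper":{"type":"number"},"squeeze":{"type":"number"}},"required":["deltas"]}

```bash
mkdir -p pics; cat > h.py <<'E'
import numpy as np,cv2
from scipy.spatial.transform import Rotation as Ro
from workcell import bot
def grab(n):
    c=bot.calibration(n); p,d=bot.read_camera(n); return p,d,c
def pts(d,c):
    K=np.array(c["intrinsics"]);v,u=np.mgrid[:d.shape[0],:d.shape[1]]
    P=np.stack([(u-K[0,2])/K[0,0]*d,(v-K[1,2])/K[1,1]*d,d],-1)
    return (P-np.array(c["t"]))@np.array(c["R"])
E
python3 - <<'E'
from h import *
for n in("scene","top"):
    p,d,c=grab(n);cv2.imwrite(f"pics/{n}0.png",p);np.savez(f"{n}0.npz",p=p,d=d,W=pts(d,c))
    print(n,-np.array(c["R"]).T@c["t"])
print(bot.sense())
E
```

```text
scene [1.1169921  0.9334319  1.50214773]
top [0.30447721 0.00985546 1.40961095]
{'t': 0.1, 'joint_pos': array([-1.33061011e+00,  3.51183602e-01,  1.65231649e+00, -1.38112530e-05,
        1.13910272e+00, -8.45744089e-02]), 'joint_vel': array([ 0.00105667, -0.00407714, -0.00195613, -0.00148081,  0.00124735,
       -0.00057361]), 'joint_torque': array([ 2.49865485e-05, -4.98029816e+01, -2.85705382e+01,  7.00345729e-02,
        2.39415164e-02, -5.00149315e-05]), 'position': array([ 0.17545987, -0.52095478,  0.21817116]), 'eef_rot': array([-3.09927146e+00, -5.07740246e-01,  1.42927557e-04]), 'ft_force': array([0.15745532, 0.20206949, 0.17608676]), 'ft_torque': array([ 0.01896358,  0.05855233, -0.00258454]), 'grip_force': 0.0, 'finger_gap': 0.09287576128177133}
```

View pics/scene0.png

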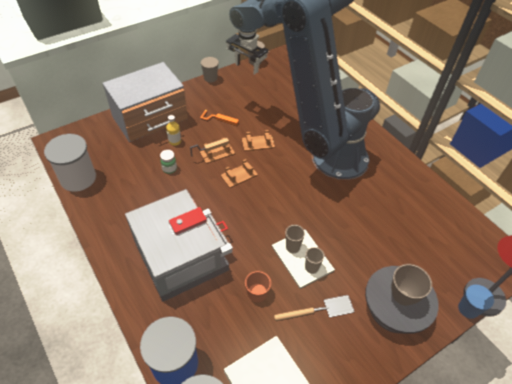

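View pics/top0.png

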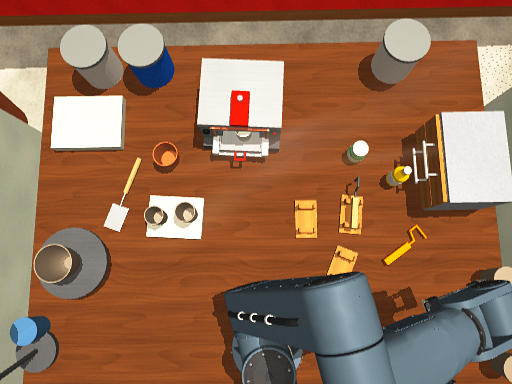

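Scene and top show the kiln (top view, about 240,110) with the red loop at (239,155). The dark hook lies in the rest at (350,214) with its end pointing up in the image (+x). There are two empty decoy rests at (305,218) and (343,262), and an orange decoy at (405,245). Next I measure.

```bash
python3 - <<'E'
from h import *
z=np.load("top0.npz");p,W=z["p"],z["W"]
a=cv2.resize(p[125:175,190:290],None,fx=6,fy=6,interpolation=cv2.INTER_CUBIC)
b=cv2.resize(p[170:245,290:420],None,fx=6,fy=6,interpolation=cv2.INTER_CUBIC)
im=np.zeros((300+450,780,3),np.uint8);im[:300,:600]=a;im[300:]=b
cv2.imwrite("pics/crop.png",cv2.resize(im,None,fx=.8,fy=.8))
hsv=cv2.cvtColor(p,cv2.COLOR_BGR2HSV)
def show(u0,u1,v0,v1,m,name):
    s=np.zeros(m.shape,bool);s[v0:v1,u0:u1]=1;s&=m
    q=W[s];print(name,len(q),"med",np.round(np.median(q,0),4),"min",np.round(q.min(0),3),"max",np.round(q.max(0),3));return q
red=((hsv[...,0]<6)|(hsv[...,0]>174))&(hsv[...,1]>150)&(hsv[...,2]>80)
show(225,255,148,172,red,"loop");
q=show(220,260,85,130,red,"stop");r=cv2.minAreaRect((q[q[:,2]>.2][:,:2]*1000).astype(np.float32));print(r)
h=W[...,2]
q=show(330,370,190,240,(h>.055)&(h<.075),"handle");r=cv2.minAreaRect((q[:,:2]*1000).astype(np.float32));print(r)
q=show(335,375,170,197,(hsv[...,2]<90)&(h>.03),"bar");print(np.round(q,3)[::3].tolist())
q=show(190,290,50,125,(h>.17)&(h<.2),"roof");r=cv2.minAreaRect((q[:,:2]*1000).astype(np.float32));print(r)
for n,(u0,u1,v0,v1) in dict(A=(335,368,190,238),B=(290,320,196,240),C=(325,362,243,277)).items():
    q=show(u0,u1,v0,v1,(h>.005)&(h<.06)&(hsv[...,2]>150),n);print(np.hypot(*q.mean(0)[:2]),cv2.minAreaRect((q[:,:2]*1000).astype(np.float32)))
E
```

```text
loop 64 med [0.6618 0.0902 0.0801] min [ 0.647  0.068 -0.005] max [0.681 0.108 0.087]
stop 623 med [0.7838 0.0805 0.2115] min [0.304 0.01  0.187] max [0.863 0.111 1.41 ]
((575.8694458007812, 64.33255767822266), (549.0479125976562, 70.93860626220703), 3.988255739212036)
handle 218 med [ 0.4568 -0.3136  0.0628] min [ 0.401 -0.329  0.055] max [ 0.535 -0.298  0.07 ]
((467.93194580078125, -315.1191101074219), (23.49078369140625, 135.30780029296875), 83.1117172241211)
bar 32 med [ 0.5438 -0.3218  0.0729] min [ 0.519 -0.326  0.03 ] max [ 0.577 -0.317  0.091]
[[0.573, -0.323, 0.089], [0.57, -0.323, 0.086], [0.572, -0.326, 0.061], [0.571, -0.325, 0.049], [0.556, -0.322, 0.088], [0.545, -0.322, 0.086], [0.541, -0.324, 0.091], [0.538, -0.319, 0.067], [0.535, -0.32, 0.063], [0.532, -0.323, 0.062], [0.522, -0.317, 0.054]]
roof 4769 med [0.8667 0.0743 0.1897] min [ 0.739 -0.069  0.181] max [0.978 0.223 0.2  ]
((854.2628173828125, 76.5675277709961), (280.6030578613281, 236.8329315185547), 86.57862091064453)
A 465 med [ 0.4491 -0.3011  0.0088] min [ 0.373 -0.371  0.005] max [ 0.545 -0.253  0.06 ]
0.5446083962596991 ((460.4501647949219, -309.96099853515625), (96.86444091796875, 183.31939697265625), 82.05340576171875)
B 655 med [ 0.4435 -0.1464  0.0093] min [ 0.372 -0.193  0.005] max [ 0.526 -0.098  0.056]
0.46547210921643745 ((450.2626953125, -145.3095245361328), (153.85662841796875, 93.26155090332031), 2.199234962463379)
C 476 med [ 0.2867 -0.2723  0.0087] min [ 0.242 -0.345  0.005] max [ 0.35  -0.216  0.055]
0.3956277503363647 ((294.79632568359375, -281.0942687988281), (97.47486877441406, 137.5416717529297), 5.7910261154174805)
```

View pics/crop.png

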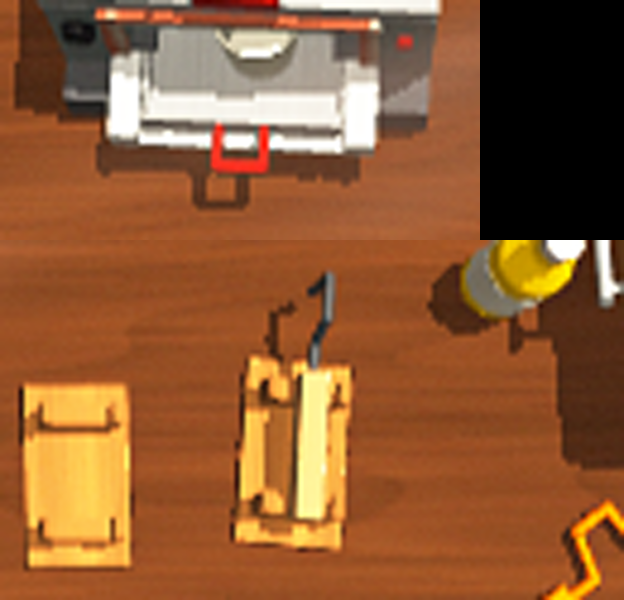

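The crop confirms the dark hook is in the farthest rest (x≈0.45, y≈-0.31). The loop is at about (239,155) in the full image, with its shadow below it. I'll move above the hook for a wrist view.

```bash
cat >> h.py <<'E'
def plan(pos,yawdeg,ref=None):
    "delta from current pose to tool-down pose with tool x at yaw"
    s=bot.sense();R0=Ro.from_rotvec(s["eef_rot"]);y=np.radians(yawdeg)
    R1=Ro.from_matrix(np.array([[np.cos(y),np.sin(y),0],[np.sin(y),-np.cos(y),0],[0,0,-1]]))
    d=R0.inv().apply(np.array(pos)-s["position"])*1000
    return np.round(d,1),np.round((R0.inv()*R1).as_rotvec(),4)
E
python3 - <<'E'
from h import *
print(plan([.44,-.315,.27],-6))
c=bot.calibration("wrist");s=bot.sense();R0=Ro.from_rotvec(s["eef_rot"])
print(R0.inv().apply(-np.array(c["R"]).T@c["t"]-s["position"]),R0.inv().apply(np.array(c["R"])[2]),c["intrinsics"])
E
```

```text
(array([ 316.4, -110.8,  -51.7]), array([-1.000e-03,  1.000e-04,  4.295e-01]))
[ 7.33404720e-02 -7.42857048e-05 -1.66326197e-01] [-2.67084361e-01 -9.20766023e-04  9.63672712e-01] [[306.2752927    0.         253.60896465]
 [  0.         306.2752927  189.39628925]
 [  0.           0.           1.        ]]
```

Careful with the scale: shifts go in shares of 1000 mm and turns go in shares of pi rad. That gives: 316 mm / 1000 = 0.316, 295 mm / 1000 = 0.295, 0.43 rad / 3.1416 = 0.1369.

>>> {"name": "carry_out", "arguments": {"deltas": [0.04, -0.014, -0.01, 0, 0, 0.0191, 0.09, -0.032, -0.025, 0, 0, 0.0446, 0.14, -0.05, -0.035, 0, 0, 0.07, 0.195, -0.07, -0.045, 0, 0, 0.0955, 0.25, -0.088, -0.052, 0, 0, 0.1178, 0.295, -0.104, -0.052, 0, 0, 0.1305, 0.316, -0.111, -0.052, 0, 0, 0.1369, 0.316, -0.111, -0.052, 0, 0, 0.1369, 0.316, -0.111, -0.052, 0, 0, 0.1369], "gripper": 1}}

```text
t: 1.23
position: [0.439, -0.3155, 0.2704]
eef_rot: [-3.137, 0.165, 0.001]
ft_force: [0.2, -0.5, -0.5]
finger_gap: 0.093
grip_force: 0.0
```

```bash
python3 - <<'E'
from h import *
p,d,c=grab("wrist");W=pts(d,c);h=W[...,2];np.savez("w1.npz",p=p,W=W)
cv2.imwrite("pics/w1.png",p)
n,hsv=0,cv2.cvtColor(p,cv2.COLOR_BGR2HSV)
s=bot.sense();print(s["position"],s["eef_rot"])
m=((h>.060)&(h<.068)&(hsv[...,2]>100)).astype(np.uint8);
k,l,st,ce=cv2.connectedComponentsWithStats(m)
for i in np.argsort(-st[1:,4])[:3]+1:
    q=W[l==i];print(st[i],np.median(q,0),cv2.minAreaRect((q[:,:2]*1000).astype(np.float32)),cv2.fitLine((q[:,:2]*1000).astype(np.float32),2,0,.01,.01).ravel())
E
```

```text
[ 0.43890342 -0.31573947  0.27052655] [-3.13717561e+00  1.65976538e-01  5.65658906e-04]
[ 244  105   19   89 1584] [ 0.46228138 -0.31676651  0.06423284] ((457.60198974609375, -316.5379333496094), (21.940841674804688, 107.99674224853516), 83.61226654052734) [ 9.9459285e-01 -1.0385135e-01  4.6050082e+02 -3.1685233e+02]
[361   0  31  47 141] [ 0.57608947 -0.45439263  0.06379843] ((579.3541259765625, -462.1722412109375), (53.4801025390625, 19.739103317260742), 25.82815933227539) [ 9.0075904e-01  4.3431923e-01  5.7789264e+02 -4.5780460e+02]
```

View pics/w1.png

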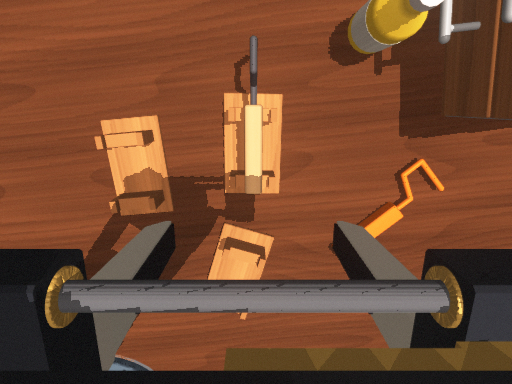

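The wrist view shows the hook's handle at (254,150), bar to (253,40), 108×22 mm with its top at 0.064. That agrees with the spec, so I go down to grasp it.

```bash
python3 - <<'E'
from h import *
print(plan([.4576,-.3165,.033],-6.1))
E
```

```text
(array([ 18.8,  -1.2, 237.5]), array([-0.    ,  0.0004,  0.0008]))
```

To row units: 237 mm / 1000 = 0.237, 150 mm / 1000 = 0.15.

>>> {"name": "carry_out", "arguments": {"deltas": [0.008, -0.001, 0.04, 0, 0, 0, 0.019, -0.001, 0.095, 0, 0, 0, 0.019, -0.001, 0.15, 0, 0, 0, 0.019, -0.001, 0.195, 0, 0, 0, 0.019, -0.001, 0.22, 0, 0, 0, 0.019, -0.001, 0.233, 0, 0, 0, 0.019, -0.001, 0.237, 0, 0, 0, 0.019, -0.001, 0.237, 0, 0, 0, 0.019, -0.001, 0.237, 0, 0, 0], "gripper": 0.2}}

```text
t: 2.4
position: [0.459, -0.3166, 0.0346]
eef_rot: [3.136, -0.165, 0.002]
ft_force: [0.1, -0.3, -0.1]
finger_gap: 0.0559
grip_force: 0.0
```

>>> {"name": "carry_out", "arguments": {"deltas": [0, 0, 0, 0, 0, 0, 0, 0, 0, 0, 0, 0, 0, 0, 0, 0, 0, 0, 0, 0, 0, 0, 0, 0, 0, 0, 0, 0, 0, 0, 0, 0, 0, 0, 0, 0], "gripper": -1, "squeeze": 40}}

```text
t: 3.15
position: [0.4586, -0.3162, 0.0337]
eef_rot: [3.137, -0.165, 0.0]
ft_force: [0.1, -1.0, 0.3]
finger_gap: 0.0217
grip_force: 40.0
```

To row units: -150 mm / 1000 = -0.15, -125 mm / 1000 = -0.125.

>>> {"name": "carry_out", "arguments": {"deltas": [0, 0, -0.008, 0, 0, 0, 0, 0, -0.03, 0, 0, 0, 0, 0, -0.075, 0, 0, 0, 0, 0, -0.125, 0, 0, 0, 0, 0, -0.15, 0, 0, 0, 0, 0, -0.15, 0, 0, 0]}}

```text
t: 3.9
position: [0.4592, -0.3166, 0.1854]
eef_rot: [3.135, -0.165, 0.004]
ft_force: [-0.1, -0.1, -1.3]
finger_gap: 0.0216
grip_force: 40.0
```

```bash
python3 - <<'E'
from h import *
print(plan([.538,.098,.18],-4))
z=np.load("top0.npz");p,W=z["p"],z["W"];h=W[...,2]
# roof front edge / side edges per row
m=(h>.18)&(h<.2);m[:, :190]=0;m[:,290:]=0;m[130:]=0
L=[];Rr=[]
for v in range(68,98):
    u=np.flatnonzero(m[v]);L.append(W[v,u[0]]);Rr.append(W[v,u[-1]])
for q in(L,Rr):
    f=cv2.fitLine((np.array(q)[:,:2]*1000).astype(np.float32),cv2.DIST_HUBER,0,.01,.01).ravel();print(f,np.degrees(np.arctan(f[1]/f[0])))
E
```

```text
(array([  34.8, -420.6,    4.7]), array([ 0.0019, -0.0029, -0.0354]))
[ 9.9769616e-01 -6.7840859e-02  8.8744934e+02  2.1292522e+02] -3.8899825
[ 9.9901462e-01 -4.4382095e-02  8.8390564e+02 -6.3824188e+01] -2.5437422
```

To row units: -421 mm / 1000 = -0.421, -130 mm / 1000 = -0.13, -0.01 rad / 3.1416 = -0.0032.

>>> {"name": "carry_out", "arguments": {"deltas": [0, -0.03, 0, 0, 0, 0, 0.002, -0.08, 0, 0, 0, -0.0016, 0.005, -0.13, 0, 0, 0, -0.0032, 0.01, -0.18, 0, 0, 0, -0.0048, 0.015, -0.23, 0, 0, 0, -0.0064, 0.02, -0.28, 0, 0, 0, -0.008, 0.025, -0.33, 0, 0, 0, -0.0095, 0.03, -0.375, 0.002, 0, 0, -0.0111, 0.035, -0.405, 0.005, 0, 0, -0.0111, 0.035, -0.421, 0.005, 0, 0, -0.0111, 0.035, -0.421, 0.005, 0, 0, -0.0111, 0.035, -0.421, 0.005, 0, 0, -0.0111]}}

```text
t: 5.4
position: [0.5373, 0.0979, 0.1784]
eef_rot: [3.139, -0.111, -0.001]
ft_force: [-0.3, -0.1, -1.1]
finger_gap: 0.022
grip_force: 40.0
```

```bash
python3 - <<'E'
from h import *
s=bot.sense();p,d,c=grab("wrist");W=pts(d,c);h=W[...,2];np.savez("w2.npz",p=p,W=W)
cv2.imwrite("pics/w2.png",p)
print(s["position"],2*np.degrees(np.arctan(s["eef_rot"][1]/s["eef_rot"][0])))
hsv=cv2.cvtColor(p,cv2.COLOR_BGR2HSV)
m=(((hsv[...,0]<6)|(hsv[...,0]>174))&(hsv[...,1]>150)&(hsv[...,2]>80)&(h>.06)&(h<.1)).astype(np.uint8)
k,l,st,ce=cv2.connectedComponentsWithStats(m)
for i in np.argsort(-st[1:,4])[:3]+1:
    q=W[l==i];print(st[i],np.median(q,0),q.min(0),q.max(0),cv2.minAreaRect((q[:,:2]*1000).astype(np.float32)))
E
```

```text
[0.53733047 0.09787861 0.17838458] -4.059340369645991
[266   5  18  50 559] [0.66203882 0.07001754 0.080482  ] [0.64779384 0.06498525 0.07703784] [0.6822537  0.08010527 0.08318442] ((665.2659912109375, 72.2463150024414), (13.778722763061523, 34.520263671875), 86.4273681640625)
[231   6  11  50 491] [0.66696959 0.10280431 0.08056217] [0.6493966  0.09824567 0.0765056 ] [0.68445949 0.10793545 0.08292389] ((666.8963012695312, 102.90169525146484), (8.29317855834961, 34.80109405517578), 86.05955505371094)
```

View pics/w2.png

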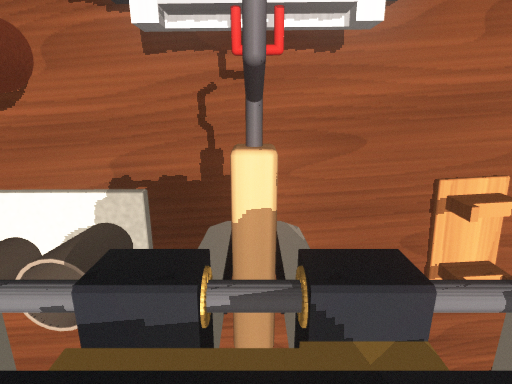

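The wrist view shows the red loop at (258,30) straddling the hook bar. Next I fit its arms and outer bar.

```bash
python3 - <<'E'
from h import *
z=np.load("w2.npz");p,W=z["p"],z["W"];h=W[...,2]
hsv=cv2.cvtColor(p,cv2.COLOR_BGR2HSV)
m=((hsv[...,0]<6)|(hsv[...,0]>174))&(hsv[...,1]>150)&(hsv[...,2]>80)&(h>.06)&(h<.1)
q=W[m]*1000
a=np.radians(-3.8);e=np.array([np.cos(a),np.sin(a)]);n=np.array([-e[1],e[0]])
A=q[:,:2]@e;B=q[:,:2]@n
for s in(B<B.mean(),B>B.mean()):
    s&=A>A.min()+12
    f=cv2.fitLine(q[s][:,:2].astype(np.float32),2,0,.01,.01).ravel();print("arm",np.degrees(np.arctan(f[1]/f[0])),B[s].min(),B[s].max(),np.median(B[s]))
s=A<A.min()+9;print("bar",A[s].min(),np.percentile(A[s],[1,50,99]),"A max",A.max(),"z",np.percentile(q[:,2],95))
# bar colour of hook, dark points
v=hsv[...,2];dk=(h>.1)&(h<.3)
dk[:, :225]=0;dk[:,290:]=0;dk[145:]=0
Q=W[dk]*1000;f=cv2.fitLine(Q[:,:2].astype(np.float32),2,0,.01,.01).ravel();print("hookbar",f,np.degrees(np.arctan(f[1]/f[0])),np.percentile(Q[:,2],[2,50,98]))
hd=(h>.19)&(h<.22);hd[:148]=0;hd[280:]=0;hd[:,:228]=0;hd[:,280:]=0;Q=W[hd]*1000;print("handle",Q.min(0),Q.max(0),np.median(Q,0))
print("frontwall", [np.round(W[r,200]*1000) for r in (5,10,15,20,25,30)],[np.round(W[r,340]*1000) for r in (5,10,15,20,25,30)])
E
```

```text
arm -3.2049325 109.54408319784194 116.98705939189419 113.17599012872596
arm -4.9086413 143.2555540394166 150.6989344268983 147.00787427797724
bar 641.2120821350018 [641.37915882 645.65890235 650.04504008] A max 676.2963504301289 z 81.98760160483847
hookbar [ 9.9764609e-01 -6.8572909e-02  6.2197412e+02  9.1809135e+01] -3.932024 [198.13107522 233.92456761 237.67677728]
handle [525.12190611  83.43941332 190.13734328] [592.15264838 111.05652718 219.93105852] [560.24608251  96.15674359 208.93805741]
frontwall [array([686., 128.,  82.]), array([686., 130.,  70.]), array([686., 133.,  57.]), array([682., 133.,  58.]), array([678., 133.,  59.]), array([677., 135.,  47.])] [array([680.,  21.,  77.]), array([679.,  17.,  65.]), array([678.,  15.,  57.]), array([674.,  15.,  57.]), array([670.,  16.,  59.]), array([677.,  -0.,  -1.])]
```

```bash
python3 - <<'E'
from h import *
print(plan([.5506,.0939,.059],-3.8))
E
```

```text
(array([ 13.4,   2.9, 119.6]), array([ 0.0002,  0.0002, -0.005 ]))
```

To row units: 85 mm / 1000 = 0.085, 75 mm / 1000 = 0.075, -0.005 rad / 3.1416 = -0.0016.

>>> {"name": "carry_out", "arguments": {"deltas": [0.007, 0.0015, 0, 0, 0, -0.001, 0.0135, 0.003, 0.005, 0, 0, -0.0016, 0.0135, 0.003, 0.03, 0, 0, -0.0016, 0.0135, 0.003, 0.055, 0, 0, -0.0016, 0.0135, 0.003, 0.075, 0, 0, -0.0016, 0.0135, 0.003, 0.085, 0, 0, -0.0016, 0.0135, 0.003, 0.085, 0, 0, -0.0016]}}

```text
t: 6.32
position: [0.5508, 0.0947, 0.0932]
eef_rot: [3.14, -0.103, -0.001]
ft_force: [0.7, 0.5, -1.7]
finger_gap: 0.0217
grip_force: 40.0
```

To row units: 35 mm / 1000 = 0.035, 32 mm / 1000 = 0.032.

>>> {"name": "carry_out", "arguments": {"deltas": [0, 0, 0.004, 0, 0, 0, 0, 0, 0.01, 0, 0, 0, 0, 0, 0.017, 0, 0, 0, 0, 0, 0.025, 0, 0, 0, 0, 0, 0.032, 0, 0, 0, 0, 0, 0.035, 0, 0, 0, 0, 0, 0.035, 0, 0, 0]}}

```text
t: 7.2
position: [0.5508, 0.0949, 0.0584]
eef_rot: [3.14, -0.102, -0.0]
ft_force: [-0.0, -0.6, -1.3]
finger_gap: 0.0215
grip_force: 40.0
```

```bash
python3 - <<'E'
from h import *
s=bot.sense();print(s["position"],s["ft_force"],s["ft_torque"])
p,d,c=grab("wrist");q,_,_=grab("scene")
cv2.imwrite("pics/w3.png",np.hstack([p[:260,130:390],cv2.resize(q[180:310,110:270],(320,260),interpolation=2)]))
E
```

```text
[0.55080747 0.09487781 0.05844673] [-0.0366576  -0.61889369 -1.34921505] [ 0.00725958  0.09513322 -0.02790375]
```

View pics/w3.png

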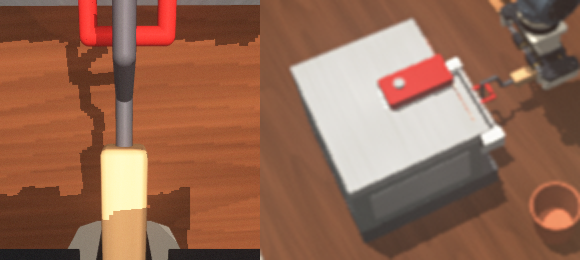

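The tip (about (125,60) in the crop) sits inside the red loop, centred between its arms. I pull gently, first 10 mm of slack and then the first 20 mm of travel.

To row units: -28 mm / 1000 = -0.028, -26 mm / 1000 = -0.026.

>>> {"name": "carry_out", "arguments": {"deltas": [-0.002, 0, 0, 0, 0, 0, -0.005, 0, 0, 0, 0, 0, -0.008, 0, 0, 0, 0, 0, -0.01, 0, 0, 0, 0, 0, -0.012, 0, 0, 0, 0, 0, -0.014, 0, 0, 0, 0, 0, -0.016, 0, 0, 0, 0, 0, -0.018, 0, 0, 0, 0, 0, -0.02, 0, 0, 0, 0, 0, -0.022, 0, 0, 0, 0, 0, -0.024, 0, 0, 0, 0, 0, -0.026, 0, 0, 0, 0, 0, -0.028, 0, 0, 0, 0, 0]}}

```text
t: 8.93
position: [0.5228, 0.0967, 0.0587]
eef_rot: [-3.14, 0.102, -0.0]
ft_force: [3.7, -0.3, -2.4]
finger_gap: 0.0218
grip_force: 40.0
```

To row units: -10 mm / 1000 = -0.01, -8 mm / 1000 = -0.008.

>>> {"name": "carry_out", "arguments": {"deltas": [-0.002, 0, 0, 0, 0, 0, -0.004, 0, 0, 0, 0, 0, -0.006, 0, 0, 0, 0, 0, -0.008, 0, 0, 0, 0, 0, -0.01, 0, 0, 0, 0, 0]}}

```text
t: 9.55
position: [0.5128, 0.0974, 0.0586]
eef_rot: [-3.14, 0.102, 0.0]
ft_force: [4.5, -1.4, -1.0]
finger_gap: 0.0217
grip_force: 40.0
```

```bash
python3 - <<'E'
from h import *
s=bot.sense();print(s["position"],s["ft_force"],s["ft_torque"],s["eef_rot"])
p,d,c=grab("wrist");cv2.imwrite("pics/w4.png",p)
W=pts(d,c);h=W[...,2];hsv=cv2.cvtColor(p,cv2.COLOR_BGR2HSV)
m=((hsv[...,0]<6)|(hsv[...,0]>174))&(hsv[...,1]>150)&(hsv[...,2]>80)&(h>.06)&(h<.1)
a=np.radians(-3.8);print("loop bar near edge A",np.percentile(W[m][:,:2]@[np.cos(a),np.sin(a)],1), "was .6414")
E
```

```text
[0.51280686 0.09735386 0.05863398] [ 4.48598109 -1.4305383  -1.03070963] [-0.04810412 -0.64198507 -0.02411799] [-3.13991610e+00  1.02370391e-01  4.47201692e-05]
loop bar near edge A 0.6129306041785741 was .6414
```

The tray follows: 28.5 mm travelled with about 4.3 N of friction. From here I feel in small steps.

To row units: -9 mm / 1000 = -0.009, -8 mm / 1000 = -0.008.

>>> {"name": "carry_out", "arguments": {"deltas": [-0.002, 0, 0, 0, 0, 0, -0.004, 0, 0, 0, 0, 0, -0.006, 0, 0, 0, 0, 0, -0.008, 0, 0, 0, 0, 0, -0.009, 0, 0, 0, 0, 0]}}

```text
t: 10.22
position: [0.5039, 0.098, 0.0587]
eef_rot: [-3.14, 0.102, -0.0]
ft_force: [3.7, 0.1, -1.5]
finger_gap: 0.0217
grip_force: 40.0
```

To row units: -4 mm / 1000 = -0.004, -1.5 mm / 1000 = -0.0015.

>>> {"name": "carry_out", "arguments": {"deltas": [-0.0015, 0, 0, 0, 0, 0, -0.003, 0, 0, 0, 0, 0, -0.004, 0, 0, 0, 0, 0]}}

```text
t: 10.6
position: [0.4999, 0.0982, 0.0586]
eef_rot: [-3.14, 0.102, -0.0]
ft_force: [3.3, -0.4, -1.3]
finger_gap: 0.0219
grip_force: 40.0
```

To row units: -4.5 mm / 1000 = -0.0045, -3 mm / 1000 = -0.003.

>>> {"name": "carry_out", "arguments": {"deltas": [-0.0015, 0, 0, 0, 0, 0, -0.003, 0, 0, 0, 0, 0, -0.0045, 0, 0, 0, 0, 0]}}

```text
t: 10.98
position: [0.4954, 0.0985, 0.0586]
eef_rot: [-3.14, 0.102, -0.0]
ft_force: [3.4, 0.1, -1.6]
finger_gap: 0.0215
grip_force: 40.0
```

To row units: -4.5 mm / 1000 = -0.0045, -3 mm / 1000 = -0.003.

>>> {"name": "carry_out", "arguments": {"deltas": [-0.0015, 0, 0, 0, 0, 0, -0.003, 0, 0, 0, 0, 0, -0.0045, 0, 0, 0, 0, 0]}}

```text
t: 11.35
position: [0.4909, 0.0988, 0.0586]
eef_rot: [-3.14, 0.102, -0.0]
ft_force: [3.5, 0.3, -1.8]
finger_gap: 0.0217
grip_force: 40.0
```

To row units: -4.5 mm / 1000 = -0.0045, -3 mm / 1000 = -0.003.

>>> {"name": "carry_out", "arguments": {"deltas": [-0.0015, 0, 0, 0, 0, 0, -0.003, 0, 0, 0, 0, 0, -0.0045, 0, 0, 0, 0, 0]}}

```text
t: 11.72
position: [0.4864, 0.0991, 0.0586]
eef_rot: [-3.14, 0.102, -0.0]
ft_force: [4.6, -0.1, -1.9]
finger_gap: 0.0216
grip_force: 40.0
```

>>> {"name": "carry_out", "arguments": {"deltas": [-0.001, 0, 0, 0, 0, 0, -0.002, 0, 0, 0, 0, 0, -0.003, 0, 0, 0, 0, 0]}}

```text
t: 12.1
position: [0.4835, 0.0993, 0.0586]
eef_rot: [3.14, -0.102, -0.0]
ft_force: [4.5, -0.0, -1.7]
finger_gap: 0.0222
grip_force: 40.0
```

To row units: -4.5 mm / 1000 = -0.0045, -3 mm / 1000 = -0.003.

>>> {"name": "carry_out", "arguments": {"deltas": [-0.0015, 0, 0, 0, 0, 0, -0.003, 0, 0, 0, 0, 0, -0.0045, 0, 0, 0, 0, 0]}}

```text
t: 12.48
position: [0.4789, 0.0996, 0.0586]
eef_rot: [-3.14, 0.102, -0.0]
ft_force: [4.0, -0.3, -1.5]
finger_gap: 0.0216
grip_force: 40.0
```

To row units: -4.5 mm / 1000 = -0.0045, -1.5 mm / 1000 = -0.0015.

>>> {"name": "carry_out", "arguments": {"deltas": [-0.0015, 0, 0, 0, 0, 0, -0.003, 0, 0, 0, 0, 0, -0.0045, 0, 0, 0, 0, 0]}}

```text
t: 12.85
position: [0.4744, 0.0999, 0.0586]
eef_rot: [-3.14, 0.102, 0.0]
ft_force: [4.0, -1.0, -1.1]
finger_gap: 0.0219
grip_force: 40.0
```

To row units: -4.5 mm / 1000 = -0.0045, -3 mm / 1000 = -0.003.

>>> {"name": "carry_out", "arguments": {"deltas": [-0.0015, 0, 0, 0, 0, 0, -0.003, 0, 0, 0, 0, 0, -0.0045, 0, 0, 0, 0, 0]}}

```text
t: 13.22
position: [0.471, 0.1002, 0.0589]
eef_rot: [-3.14, 0.102, -0.004]
ft_force: [9.2, -0.1, -3.2]
finger_gap: 0.0218
grip_force: 40.0
```

The stop is felt: the force rose from 4 to 9 N. I add a little.

>>> {"name": "carry_out", "arguments": {"deltas": [-0.0007, 0, 0, 0, 0, 0, -0.0014, 0, 0, 0, 0, 0, -0.0014, 0, 0, 0, 0, 0]}}

```text
t: 13.6
position: [0.4702, 0.1003, 0.0591]
eef_rot: [-3.14, 0.102, -0.006]
ft_force: [10.3, -1.0, -3.3]
finger_gap: 0.0219
grip_force: 40.0
```

To row units: -2 mm / 1000 = -0.002, -1 mm / 1000 = -0.001.

>>> {"name": "carry_out", "arguments": {"deltas": [-0.001, 0, 0, 0, 0, 0, -0.002, 0, 0, 0, 0, 0, -0.002, 0, 0, 0, 0, 0]}}

```text
t: 13.98
position: [0.469, 0.1005, 0.0594]
eef_rot: [-3.139, 0.102, -0.008]
ft_force: [12.4, -0.7, -2.5]
finger_gap: 0.0218
grip_force: 40.0
```

To row units: -2 mm / 1000 = -0.002, -1 mm / 1000 = -0.001.

>>> {"name": "carry_out", "arguments": {"deltas": [-0.001, 0, 0, 0, 0, 0, -0.002, 0, 0, 0, 0, 0, -0.002, 0, 0, 0, 0, 0]}}

```text
t: 14.35
position: [0.4678, 0.1006, 0.0597]
eef_rot: [-3.139, 0.102, -0.011]
ft_force: [14.7, -1.1, -2.6]
finger_gap: 0.0217
grip_force: 40.0
```

>>> {"name": "carry_out", "arguments": {"deltas": [0, 0, 0, 0, 0, 0, 0, 0, 0, 0, 0, 0, 0, 0, 0, 0, 0, 0, 0, 0, 0, 0, 0, 0, 0, 0, 0, 0, 0, 0, 0, 0, 0, 0, 0, 0, 0, 0, 0, 0, 0, 0, 0, 0, 0, 0, 0, 0, 0, 0, 0, 0, 0, 0, 0, 0, 0, 0, 0, 0, 0, 0, 0, 0, 0, 0, 0, 0, 0, 0, 0, 0]}}

```text
t: 15.85
position: [0.4678, 0.1006, 0.0597]
eef_rot: [-3.139, 0.103, -0.011]
ft_force: [15.1, -1.1, -1.8]
finger_gap: 0.0217
grip_force: 40.0
```

```bash
python3 - <<'E'
from h import *
s=bot.sense();print(s["position"],s["ft_force"],s["ft_torque"],s["eef_rot"])
p,d,c=grab("wrist");q,_,_=grab("scene")
W=pts(d,c);h=W[...,2];hsv=cv2.cvtColor(p,cv2.COLOR_BGR2HSV)
m=((hsv[...,0]<6)|(hsv[...,0]>174))&(hsv[...,1]>150)&(hsv[...,2]>80)&(h>.06)&(h<.1)
a=np.radians(-3.8);print("loop bar near edge A",np.percentile(W[m][:,:2]@[np.cos(a),np.sin(a)],1), "was .6414")
dk=(h>.11)&(h<.14);dk[:,:225]=0;dk[:,290:]=0;dk[90:]=0;print(np.round(W[dk][::40],4))
cv2.imwrite("pics/w5.png",np.hstack([p[:260,130:390],cv2.resize(q[180:310,110:270],(320,260),interpolation=2)]))
E
```

```text
[0.46777752 0.10061923 0.05966577] [15.08963967 -1.12790551 -1.79432119] [-9.91861791e-02 -2.34597802e+00 -8.53145674e-04] [-3.13908347  0.1025433  -0.01124388]
loop bar near edge A 0.5680617469692353 was .6414
[[0.5729 0.0974 0.1162]
 [0.5713 0.0924 0.1194]
 [0.571  0.0953 0.1191]
 [0.5712 0.0905 0.1166]
 [0.5704 0.0937 0.1181]
 [0.5704 0.0969 0.1169]
 [0.5693 0.0922 0.1187]
 [0.5691 0.0954 0.1182]
 [0.5687 0.0907 0.1174]
 [0.5679 0.0936 0.1189]
 [0.5677 0.0961 0.1181]
 [0.5673 0.091  0.1171]
 [0.5665 0.0934 0.1189]
 [0.5665 0.0959 0.1172]
 [0.5659 0.0908 0.1171]
 [0.5652 0.0934 0.1181]
 [0.5646 0.096  0.119 ]
 [0.5646 0.0908 0.1163]
 [0.5637 0.0935 0.1184]
 [0.5635 0.0961 0.1172]
 [0.5631 0.0909 0.1165]
 [0.5624 0.0936 0.1177]
 [0.5619 0.0962 0.118 ]
 [0.5615 0.091  0.1169]
 [0.5605 0.0934 0.1197]
 [0.5605 0.096  0.1176]
 [0.5602 0.0907 0.1157]
 [0.5594 0.0935 0.1175]
 [0.5587 0.0961 0.119 ]
 [0.5585 0.0909 0.117 ]
 [0.5578 0.0936 0.1185]
 [0.557  0.0962 0.1203]
 [0.557  0.0909 0.1163]
 [0.5562 0.0937 0.119 ]
 [0.5559 0.0963 0.1183]
 [0.5558 0.0984 0.1151]
 [0.5549 0.0927 0.117 ]
 [0.5542 0.0948 0.1182]
 [0.5538 0.0965 0.1179]
 [0.5537 0.0979 0.1145]
 [0.5534 0.0913 0.1105]
 [0.5527 0.0917 0.1109]
 [0.5518 0.096  0.1127]]
```

View pics/w5.png

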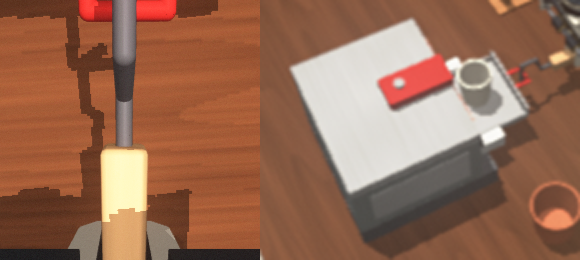

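The pull was held for 1.5 s at about 15 N total (11 N on the stop), and the cup is upright on the tray drawn out 73 mm. Now I unload and recentre the tip.

To row units: 14 mm / 1000 = 0.014, 12 mm / 1000 = 0.012.

>>> {"name": "carry_out", "arguments": {"deltas": [0.002, 0, 0, 0, 0, 0, 0.004, 0, 0, 0, 0, 0, 0.006, 0, 0, 0, 0, 0, 0.008, 0, 0, 0, 0, 0, 0.01, 0, 0, 0, 0, 0, 0.012, 0, 0, 0, 0, 0, 0.014, 0, 0, 0, 0, 0, 0.014, 0, 0, 0, 0, 0, 0.014, 0, 0, 0, 0, 0]}}

```text
t: 17.08
position: [0.4785, 0.0996, 0.0586]
eef_rot: [3.14, -0.102, -0.0]
ft_force: [0.0, 0.1, -1.8]
finger_gap: 0.0217
grip_force: 40.0
```

```bash
python3 - <<'E'
from h import *
s=bot.sense();print(s["position"],s["ft_force"],s["eef_rot"])
p,d,c=grab("wrist")
W=pts(d,c);h=W[...,2];hsv=cv2.cvtColor(p,cv2.COLOR_BGR2HSV)
m=((hsv[...,0]<6)|(hsv[...,0]>174))&(hsv[...,1]>150)&(hsv[...,2]>80)&(h>.06)&(h<.1)
a=np.radians(-3.8);e=np.array([np.cos(a),np.sin(a)]);A=np.percentile(W[m][:,:2]@e,1)
print("bar edge",A,"loop centre A",A+.0217,"tip A",s["position"][:2]@e+.12)
E
```

```text
[0.47847779 0.09957442 0.05859479] [ 0.00353582  0.13629758 -1.83114232] [ 3.13989954e+00 -1.02393314e-01 -4.37736465e-04]
bar edge 0.5730306098259464 loop centre A 0.5947306098259465 tip A 0.5908266568787474
```

To row units: -130 mm / 1000 = -0.13, -110 mm / 1000 = -0.11.

>>> {"name": "carry_out", "arguments": {"deltas": [0.002, 0, 0, 0, 0, 0, 0.003, 0, 0, 0, 0, 0, 0.003, 0, -0.003, 0, 0, 0, 0.003, 0, -0.012, 0, 0, 0, 0.003, 0, -0.025, 0, 0, 0, 0.003, 0, -0.045, 0, 0, 0, 0.003, 0, -0.08, 0, 0, 0, 0.003, 0, -0.11, 0, 0, 0, 0.003, 0, -0.13, 0, 0, 0, 0.003, 0, -0.13, 0, 0, 0]}}

```text
t: 18.38
position: [0.4823, 0.0995, 0.1905]
eef_rot: [-3.139, 0.102, -0.005]
ft_force: [0.5, -0.2, -1.8]
finger_gap: 0.0216
grip_force: 40.0
```

```bash
python3 - <<'E'
from h import *
s=bot.sense();print(s["position"],s["ft_force"])
print(plan([.4586,-.3162,.187],-6.05))
p,d,c=grab("wrist");W=pts(d,c);h=W[...,2];t=s["position"][2]+.019
hd=(h>t+.005)&(h<t+.02);hd[:140]=0;hd[230:]=0;hd[:,:228]=0;hd[:,282:]=0;Q=W[hd]*1000
a=np.radians(-3.73);e=np.array([np.cos(a),np.sin(a)]);n=np.array([-e[1],e[0]]);D=Q[:,:2]-s["position"][:2]*1000
print("handle front end fwd of TCP (55)",(D@e).max(),"lat",np.median(D@n),"top above TCP (31)",np.median(Q[:,2])-s["position"][2]*1000)
i=D@e;print("pitch slope",np.polyfit(i,Q[:,2],1)[0])
E
```

```text
[0.48228732 0.09951245 0.19045515] [ 0.47443216 -0.19707754 -1.83959028]
(array([  3.4, 416.4,   3.2]), array([-0.0007, -0.0034,  0.0405]))
handle front end fwd of TCP (55) 54.67832535647269 lat -0.23920237464145672 top above TCP (31) 30.60251530409525
pitch slope -0.015941999776303815
```

To row units: 416.4 mm / 1000 = 0.4164, 3.4 mm / 1000 = 0.0034, 0.0405 rad / 3.1416 = 0.0129.

>>> {"name": "carry_out", "arguments": {"deltas": [0, 0.03, 0, 0, 0, 0.0016, 0, 0.08, 0, 0, 0, 0.0032, 0, 0.13, 0, 0, 0, 0.0048, 0, 0.18, 0, 0, 0, 0.0064, 0.001, 0.23, 0, 0, 0, 0.008, 0.002, 0.28, 0, 0, 0, 0.0095, 0.003, 0.33, 0, 0, 0, 0.0111, 0.0034, 0.375, 0.002, 0, 0, 0.0127, 0.0034, 0.402, 0.003, 0, 0, 0.0129, 0.0034, 0.4164, 0.003, 0, 0, 0.0129, 0.0034, 0.4164, 0.003, 0, 0, 0.0129, 0.0034, 0.4164, 0.003, 0, 0, 0.0129]}}

```text
t: 19.92
position: [0.4579, -0.3153, 0.1854]
eef_rot: [-3.137, 0.165, 0.001]
ft_force: [-1.0, -0.0, -1.7]
finger_gap: 0.0221
grip_force: 40.0
```

```bash
python3 - <<'E'
from h import *
s=bot.sense();print(s["position"],s["ft_force"])
print(plan([.4586,-.3163,.0345],-6.05))
E
```

```text
[ 0.45792987 -0.31531843  0.18544108] [-1.04302386 -0.00196027 -1.69525241]
(array([  0.8,   1. , 150.9]), array([-0.0005,  0.0004,  0.0006]))
```

To row units: 151 mm / 1000 = 0.151, 150.5 mm / 1000 = 0.1505.

>>> {"name": "carry_out", "arguments": {"deltas": [0.0008, 0.001, 0.03, 0, 0, 0, 0.0008, 0.001, 0.075, 0, 0, 0, 0.0008, 0.001, 0.11, 0, 0, 0, 0.0008, 0.001, 0.132, 0, 0, 0, 0.0008, 0.001, 0.143, 0, 0, 0, 0.0008, 0.001, 0.148, 0, 0, 0, 0.0008, 0.001, 0.1505, 0, 0, 0, 0.0008, 0.001, 0.151, 0, 0, 0, 0.0008, 0.001, 0.151, 0, 0, 0]}}

```text
t: 21.05
position: [0.4588, -0.3176, 0.0351]
eef_rot: [3.137, -0.166, 0.001]
ft_force: [-0.5, -0.1, -1.8]
finger_gap: 0.0217
grip_force: 40.0
```

To row units: 1.3 mm / 1000 = 0.0013, -1 mm / 1000 = -0.001.

>>> {"name": "carry_out", "arguments": {"deltas": [0, -0.001, 0.0005, 0, 0, 0, 0, -0.001, 0.001, 0, 0, 0, 0, -0.001, 0.0013, 0, 0, 0, 0, -0.001, 0.0013, 0, 0, 0]}}

```text
t: 21.55
position: [0.4587, -0.3164, 0.0337]
eef_rot: [-3.137, 0.166, -0.0]
ft_force: [-1.5, 1.3, 5.2]
finger_gap: 0.0218
grip_force: 40.0
```

To row units: -0.3 mm / 1000 = -0.0003.

>>> {"name": "carry_out", "arguments": {"deltas": [0, 0, -0.0003, 0, 0, 0, 0, 0, -0.0003, 0, 0, 0, 0, 0, -0.0003, 0, 0, 0, 0, 0, -0.0003, 0, 0, 0, 0, 0, -0.0003, 0, 0, 0], "gripper": 0.2}}

```text
t: 22.18
position: [0.4586, -0.3164, 0.0336]
eef_rot: [-3.137, 0.166, 0.0]
ft_force: [0.4, -0.3, 0.0]
finger_gap: 0.0557
grip_force: 0.0
```

To row units: -237 mm / 1000 = -0.237, -200 mm / 1000 = -0.2.

>>> {"name": "carry_out", "arguments": {"deltas": [0, 0, -0.01, 0, 0, 0, 0, 0, -0.04, 0, 0, 0, 0, 0, -0.09, 0, 0, 0, -0.005, 0, -0.145, 0, 0, 0, -0.012, 0, -0.2, 0, 0, 0, -0.019, 0, -0.237, 0, 0, 0, -0.019, 0, -0.237, 0, 0, 0, -0.019, 0, -0.237, 0, 0, 0]}}

```text
t: 23.18
position: [0.4395, -0.3142, 0.2702]
eef_rot: [-3.137, 0.166, 0.001]
ft_force: [-1.0, -0.2, 0.5]
finger_gap: 0.0557
grip_force: 0.0
```

```bash
python3 - <<'E'
from h import *
p,d,c=grab("wrist");W=pts(d,c);h=W[...,2];hsv=cv2.cvtColor(p,cv2.COLOR_BGR2HSV)
m=((h>.060)&(h<.068)&(hsv[...,2]>100)).astype(np.uint8);k,l,st,ce=cv2.connectedComponentsWithStats(m)
i=np.argmax(st[1:,4])+1;q=W[l==i];print(st[i],np.median(q,0),cv2.minAreaRect((q[:,:2]*1000).astype(np.float32)))
s,_,_=grab("scene");t,_,_=grab("top")
cv2.imwrite("pics/end.png",np.vstack([np.hstack([p,])[:230,100:420].repeat(1,0),s[120:300,100:420]]))
print(bot.sense()["t"],bot.sense()["ft_force"])
E
```

```text
[ 245  105   19   89 1597] [ 0.46082374 -0.31614816  0.0641918 ] ((457.811279296875, -316.0348815917969), (21.652252197265625, 108.3336410522461), 83.7243423461914)
23.325 [ 0.45326122 -0.56153208  0.52455982]
```

View pics/end.png

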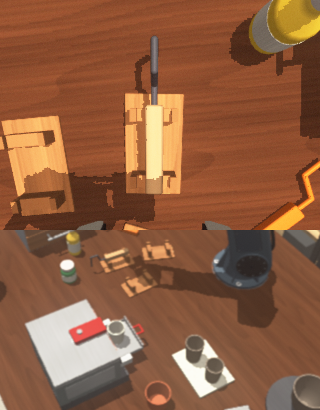

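The hook is back in its rest (handle at (154,150)), within 1 mm of where it lay. The tray is drawn out with its cup upright at (117,335), and everything else is in place.

```bash
python3 -c "
from workcell import bot
print(bot.finish_job())"
```

```text
the job is handed in; nothing more can be done
None
```

Job done and handed in: the tray was pulled about 73 mm onto its spring stop and held there 1.5 s at about 11 N, then sprang back about 5 mm and stays drawn out with its cup upright; the hook lies in its rest within 1 mm of where it was.

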